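# Free the air pump's intake tube from its push-fit fitting

### The arm

A 6-joint arm with a two-finger parallel gripper is mounted at the origin on the work surface. World frame = base frame: x ahead of the robot, y to its left, z up, the work surface at z = 0. Lengths are in m, angles in rad, forces in N, time in s.
With the tool pointing down it reaches from about 0.35 to 0.875 m from the base axis. Payload 4.2 kg.
Tool frame: the origin (TCP) lies where the fingers leave the gripper's body, on its centre line; the fingertips stand 70 mm ahead of it and the grasp point (between the pads) lies 51 mm ahead of it; z points along the fingers, y is the line along which they close (so a half turn about z gives the same grasp; the last joint's range is limited). The gripper opens to 87 mm and grips with 3 to 60 N. Pads are 19 mm wide; open, the fingers measure 117 mm over their backs; the gripper's body (75 mm by 190 mm) begins 51 mm behind the grasp point.
Start: joints at [-0.919, 0.385, 0.008, 0, -1.194, -0.259], TCP at [0.239, -0.577, 0.292] pointing down, gripper open.
Joint ranges: [-3.14, 3.14], [-1.21, 2.06], [-1.07, 1.41], [-3.16, 2.05], [-2.99, -0.16], [-3.1, 3.1]. Speed limits (rad/s): [2.79, 2.79, 3.14, 3.14, 3.14, 3.14].

### API

Orientations are given as a 3x3 rotation matrix whose columns are the frame's x, y, z axes.
In Python, from cell import arm gives the robot as it stands.
- The arm moves only by the shell command python3 -m pendant 'ROWS' [OPENING]. ROWS is JSON, a list of rows, each a list of 6 numbers: the shift along the tool's x, y, z in cm, then the turn, a rotation vector about the tool's x, y, z in rad. In form: [[dx, dy, dz, rx, ry, rz], ...]. A call has 1 to 8 rows; each row shifts and turns the commanded pose from where the row before left it, along the tool's axes as they then stand; what a row does not reach is not made up. A row lasts 1/8 s, in which the tool goes at most 62.5 mm and 10.7 degrees, less where a joint would pass 70% of its speed; a pose out of reach is approached as far as the arm can. A call is refused whole if a number of a shift passes 6.25 or a number of a turn 0.188, either way. A call with a gripper value outside its range is refused whole. OPENING is the finger opening in cm, from 0 to 8.7, set as the call begins (- or left out, the last holds). The fingers move at their own pace and stop on an object; the grip force is fixed at half the most. Time passes only in rows, so rows that do not move let the fingers close. It gives the time, the measured TCP pose, the force, the opening and the grip force at its end, in the units of the state.
- arm.get_obs(): the state, without advancing time (a new reading comes with each control period).
- arm.read_camera(name): name is "scene" or "top" or "wrist"; returns the picture (400x640x3 uint8, red, green, blue); there is no depth.
- arm.camera_params(name): a dict with "mtx" (3x3 intrinsics, pixels), "origin" and "attitude" of the camera in the world. Camera axes: x right, y down, z forward; pixel columns grow to the right and rows downward; lengths in m; the calibration is good to about 2 mm. A picture is of the moment at which its call begins: read the wrist's pose just before it. camera_params takes no time and is no camera call; for the wrist camera it gives the pose at the moment of the call.
- arm.sign_off(): hands the job in; it is judged then, once.
Trained networks look in the newest picture that a camera, given by its name, has taken for a name from the list of things; names that differ only in an ending like _2 or _b are one class to them, and where a whole thing is asked for, a point or a joint stands for the part that bears it (a point fixed in the world has none). Each returns a list of dicts, best first, with "p" (0 to 1); they miss things now and then, are a little off and sometimes report something else, mostly with a low value. They report only what shows in the picture. A call takes as long as a camera call. They do not tell look-alikes from the thing itself.
- arm.trace(name, camera): "mask" (400x640 bool, what is visible of it) and "bbox" ([left, top, width, height] in pixels, round what is visible of it).
- arm.pinpoint(name, camera): "pixel" ([column, row] in pixels: a listed point, or the origin of a listed thing).
The state is a dict: "t": time; "joint_positions": joint angles; "qvel": joint speeds; "effort": joint torques, N m; "eef_pos": TCP position; "ee_rot": TCP orientation; "force": force on the tool from outside, world axes, zero at the start; "moment": the same for the moment, N m; "grip_width": finger opening in m; "finger_force": force on a finger pad.
Only numpy, scipy, OpenCV 4.12 (cv2) and the standard library are available. Lean on these libraries where they do the work, as an engineer would, in place of code of your own. Each camera call takes 0.05 s, during which the arm holds its last target. There are 200 camera calls.

### The job

Take the white intake tube with the brass filter out of the air pump's push-fit fitting: press the blue release ring all the way down, firmly but gently, keep it down while you draw the tube out without straining it against the teeth, then lower the tube upright into the empty hole of the dark wooden drying block, keeping hold of it until its foot rests on the bottom, and let go. Leave the spare tube, headshell, screwdriver, dish and gauge where they are.

Things in the scene. Friction and masses are not known exactly. Their poses are not given: they have to be found in the camera images.
- pump: grey air pump, fixed, 150 x 110 mm (x, y), deck 50 mm above the shelf; origin under its centre, z up; stands anywhere in the middle of the shelf, turned. The push-fit fitting stands on its deck, 25 mm from the centre towards its own -x. Pressing pump or ring with more than 22 N breaks the fitting
- fitting (a point): point on the vertical axis of the push-fit fitting at deck height, where the tube's foot rests. A fixed aluminium collar 38 mm across stands 13 mm high round it; above that comes the blue release ring
- ring (a point): point on the fitting's axis 32 mm above fitting, fixed to the pump. Blue ring, 41 mm across, 20 mm hole: its flat top stands 28 to 42 mm above fitting, as its cap is screwed on to a different height each time; that is not measured and must be felt. It slides 7 mm straight down on a spring, about 3 N to start, 9 N just before its hard end stop, and springs back when let go
- teeth (a point): point on the axis 5 mm above fitting. Two teeth lock over the foot (1.7 mm play); they open in step with the ring, clear the foot at 3 mm down and close as it rises. Fingertips straddling the stem can press the ring and close on the tube while pressing; ring and tube then rise together, and the foot passes the teeth if the ring was 6 mm or more down (best at the stop)
- tube: rigid white intake tube, 80 mm long, 50 g or so: foot flange 17 mm across and 4 mm high, above it 11 mm across all the way: white stem up to 58 mm, then the brass filter to the top. Origin at the centre of the underside of its foot, z along the tube to the filter. It starts standing in the fitting. Straining it against the pump with more than 25 N damages it
- block: dark wooden drying block, fixed, 60 x 170 x 24 mm (x, y, z), origin under its centre, z up; can stand anywhere in the middle of the shelf and be turned. Two round holes 21 mm across and 14 mm deep, 42 mm either side of its centre along its y; the one on its own +y side holds a shorter spare tube, black with a steel top
- block_hole0 (a point): centre of the mouth of the empty hole (on the block's own -y side), in the block's top face, 24 mm above the shelf; the hole's floor lies 14 mm below this point. The tube must not be pressed into the block with more than 30 N
- spare: black spare tube with a steel top, loose in the other hole of the block; 56 mm long, foot flange 17 mm, stem 11 mm across; origin under its foot; bystander
- headshell: black aluminium headshell, 70 x 20 x 14 mm, loose bystander on the shelf
- driver: small steel screwdriver, 140 mm long, loose bystander on the shelf
- dish: white ceramic dish, 90 mm across, 30 mm high, loose bystander
- gauge: red plastic stylus balance gauge, 95 mm long, 28 mm high, loose bystander
Mind the look-alikes: they are no part of the job. Leave any green or pink look-alike of the pump alone.

How it is judged:
On the way, in this order (a step that is already met when the one before it is completed fails the run):
1. the tube is out of the fitting, its foot at least 35 mm above where it stood (z of tube in the frame of fitting above 0.035 m), for 0.1 s.
2. the tube's foot rests on the floor of the empty hole while the fingers still hold it (z of tube in the frame of block_hole0 below -0.011 m and horizontal distance between tube and block_hole0 below 0.005 m and contact force between the fingers and tube above 0.5 N), for 0.1 s.
At the end, for the whole second after the job is handed in: The white tube stands upright (within 0.12 rad) and at rest in the empty hole of the drying block, its foot within 2 mm of the hole's floor and 5 mm of its axis, released (z of tube in the frame of block_hole0 below -0.012 m and horizontal distance between tube and block_hole0 below 0.005 m and angle between tube's own z axis and vertical below 0.12 rad and linear speed of tube below 0.02 m/s and contact force between the fingers and tube below 0.1 N); the robot touches nothing.
It fails at once if the tube is strained against the pump or its fitting with more than 25 N (contact force between tube and pump above 25 N).
It fails at once if the fingers press on the pump or its ring with more than 22 N (contact force between the fingers and pump above 22 N).
It fails at once if the tube is pressed into the block with more than 30 N (contact force between tube and block above 30 N).
It fails at once if a bystander (spare tube, headshell, screwdriver, dish, gauge) is moved by more than 20 mm (distance of any of spare, headshell, driver, dish, gauge from where it was at the start of the episode above 0.02 m).
It also fails if it takes over 61 s, if anything falls off the work surface, if the arm or the gripper's body presses on something with over 40 N, if the wrist force passes 120 N, or if a joint passes its speed limit or range.

## Working session

There is one attempt and no reset: what is moved stays moved. The work goes in short steps, Python scripts to look and compute and a shell command to move; the robot and the scene stay as the last step left them, time stands still between calls to the robot, and variables do not carry over. Pictures are saved under pics/ and viewed, at most 10 in all, crops included, and the job is handed in when it is done.

```bash
ls; mkdir -p pics; cat > h.py <<'E'
from cell import arm
import numpy as np, cv2
def ray(cam,px):
    p=arm.camera_params(cam); M=np.array(p["mtx"]); R=np.array(p["attitude"]); o=np.array(p["origin"])
    d=R@np.linalg.inv(M)@np.array([px[0],px[1],1.]); return o,d
def atz(cam,px,z):
    o,d=ray(cam,px); return o+d*(z-o[2])/d[2]
def proj(cam,P):
    p=arm.camera_params(cam); M=np.array(p["mtx"]); R=np.array(p["attitude"]); o=np.array(p["origin"])
    c=M@(R.T@(np.array(P)-o)); return c[:2]/c[2]
def tri(obs):
    A=np.zeros((3,3));b=np.zeros(3)
    for o,d in obs:
        d=d/np.linalg.norm(d);Q=np.eye(3)-np.outer(d,d);A+=Q;b+=Q@o
    return np.linalg.solve(A,b)
def save(img,n): cv2.imwrite("pics/"+n,cv2.cvtColor(img,cv2.COLOR_RGB2BGR))
E
python3 - <<'E'
from h import *
np.set_printoptions(precision=4,suppress=True)
s=arm.get_obs(); print(s["eef_pos"],s["ee_rot"],s["force"],s["t"])
a=arm.read_camera("scene");b=arm.read_camera("top")
save(a,"scene.png");save(b,"top.png")
Z={"fitting":.05,"ring":.082,"block_hole0":.024,"tube":.05,"block":0,"spare":.01,"pump":0}
for c in("top","scene"):
    print(c,arm.camera_params(c)["origin"])
    for n in Z:
        for r in arm.pinpoint(n,c)[:3]: print(n,r["p"],r["pixel"],atz(c,r["pixel"],Z[n]))
E
```

```text
pics
[ 0.2391 -0.577   0.2911] [[-0.9239 -0.3826 -0.0009]
 [-0.3826  0.9239  0.002 ]
 [ 0.0001  0.0022 -1.    ]] [-0.8913 -0.531   0.2299] 0.0
top [ 0.5242 -0.1196  1.0169]
fitting 0.9 [467.7, 163.0] [ 0.673  -0.4633  0.05  ]
fitting 0.84 [395.5, 302.0] [ 0.3567 -0.2814  0.05  ]
fitting 0.65 [321.4, 235.5] [ 0.514 -0.116  0.05 ]
ring 0.93 [320.1, 234.4] [ 0.5169 -0.1133  0.082 ]
ring 0.89 [473.9, 160.9] [ 0.6724 -0.4661  0.082 ]
ring 0.62 [398.2, 302.4] [ 0.3612 -0.282   0.082 ]
block_hole0 0.59 [200.9, 208.4] [0.5878 0.1745 0.024 ]
tube 0.39 [317.2, 232.5] [ 0.5212 -0.1064  0.05  ]
block 0.63 [187.6, 215.1] [0.5737 0.2151 0.    ]
spare 0.58 [169.7, 218.2] [0.567  0.2564 0.01  ]
pump 0.65 [388.6, 288.6] [ 0.3805 -0.2746  0.    ]
pump 0.58 [321.2, 227.8] [ 0.5323 -0.1159  0.    ]
scene [ 1.1618 -0.2937  0.8671]
fitting 0.64 [216.9, 169.2] [ 0.3611 -0.2815  0.05  ]
fitting 0.64 [157.6, 302.3] [ 0.668  -0.4629  0.05  ]
fitting 0.59 [305.0, 198.2] [ 0.5207 -0.1109  0.05  ]
ring 0.84 [304.7, 186.9] [ 0.5147 -0.1083  0.082 ]
ring 0.66 [152.1, 294.4] [ 0.6672 -0.4639  0.082 ]
ring 0.66 [360.2, 149.5] [0.4496 0.0534 0.082 ]
block_hole0 0.71 [425.4, 190.4] [0.5772 0.1705 0.024 ]
tube 0.4 [301.2, 197.3] [ 0.5151 -0.1182  0.05  ]
block 0.61 [441.1, 188.5] [0.5685 0.2224 0.    ]
spare 0.51 [452.5, 180.2] [0.5615 0.2556 0.01  ]
spare 0.33 [297.1, 168.8] [ 0.3917 -0.0901  0.01  ]
pump 0.9 [228.2, 188.8] [ 0.387  -0.2681  0.    ]
pump 0.65 [307.6, 213.8] [ 0.5285 -0.1091 -0.    ]
pump 0.61 [164.8, 326.2] [ 0.6956 -0.4665  0.    ]
```

View pics/top.png

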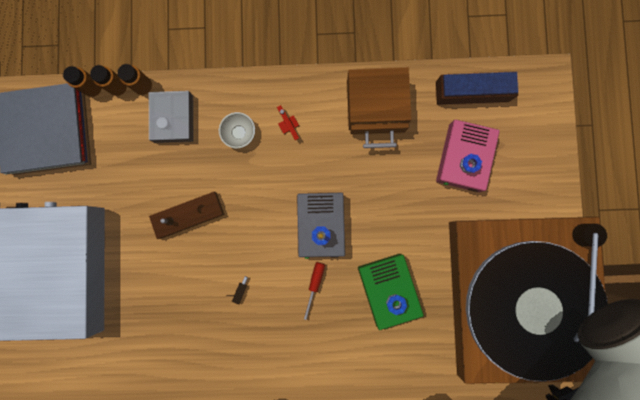

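View pics/scene.png

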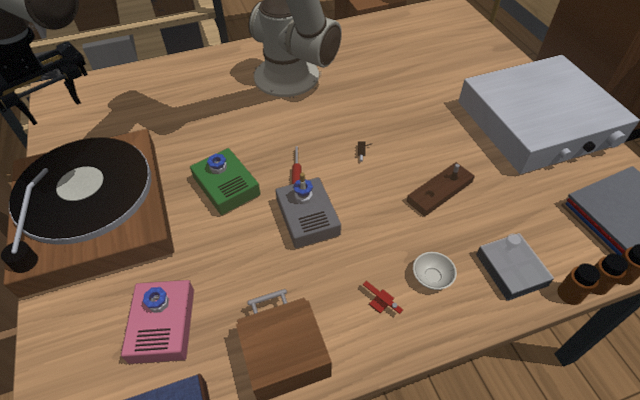

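Look-alikes of the pump: pink at top px (471,163), green at (397,303) and grey at (321,236). Only the grey one carries a tube with a brass filter (scene px (303,188)), so I choose grey. The empty block hole is at top px (201,208) and the spare is at (169,218). I'll move above the grey pump and check it close up.

```bash
python3 -m pendant '[[-2.4,1.8,0,0,0,0],[-4,3,0,0,0,0],[-4.5,3.4,0,0,0,0],[-4.5,3.4,0,0,0,0],[-4.5,3.4,0,0,0,0],[-4.5,3.4,0,0,0,0],[-4.5,3.4,0,0,0,0],[-4.5,3.4,0,0,0,0]]' 8.7; python3 -m pendant '[[-4.5,3.4,0,0,0,0],[-3.5,2.4,0,0,0,0],[-2,1.4,0,0,0,0],[0,0,0,0,0,0],[0,0,0,0,0,0]]'
python3 - <<'E'
from h import *
np.set_printoptions(precision=4,suppress=True)
s=arm.get_obs(); print(s["eef_pos"],s["ee_rot"],s["force"],s["t"],s["joint_positions"])
p=arm.camera_params("wrist");print(p["origin"],p["attitude"])
im=arm.read_camera("wrist");save(im,"w1.png")
for n,z in(("ring",.082),("fitting",.05),("tube",.05),("teeth",.055)):
    for r in arm.pinpoint(n,"wrist")[:3]: print(n,r["p"],r["pixel"],atz("wrist",r["pixel"],z))
E
```

```text
t: 1.8
eef_pos: [0.4521, -0.215, 0.2927]
ee_rot: [[-0.924, -0.383, 0.001], [-0.383, 0.924, -0.0], [-0.001, -0.001, -1.0]]
force: [-0.2, 0.1, -0.4]
grip_width: 0.087
finger_force: 0.0
t: 2.42
eef_pos: [0.5158, -0.1122, 0.2922]
ee_rot: [[-0.924, -0.383, -0.0], [-0.383, 0.924, -0.0], [0.0, 0.0, -1.0]]
force: [0.3, -0.2, -0.5]
grip_width: 0.0868
finger_force: 0.0
[ 0.5158 -0.1122  0.2922] [[-0.9239 -0.3826 -0.0004]
 [-0.3826  0.9239 -0.    ]
 [ 0.0004  0.0001 -1.    ]] [ 0.2704 -0.1848 -0.5148] 2.425 [ 0.0933  0.2197 -0.2289  0.     -1.1226 -1.2715]
[ 0.4553 -0.1379  0.3847] [[-0.3827  0.8957  0.2264]
 [ 0.9239  0.371   0.0937]
 [-0.0001  0.245  -0.9695]]
ring 0.8 [317.7, 183.4] [ 0.514  -0.1165  0.082 ]
fitting 0.88 [318.1, 177.8] [ 0.5149 -0.116   0.05  ]
fitting 0.63 [536.0, 128.4] [0.3914 0.0578 0.05  ]
tube 0.78 [318.7, 180.6] [ 0.5174 -0.1144  0.05  ]
teeth 0.75 [319.0, 180.5] [ 0.5163 -0.1144  0.055 ]
```

View pics/w1.png

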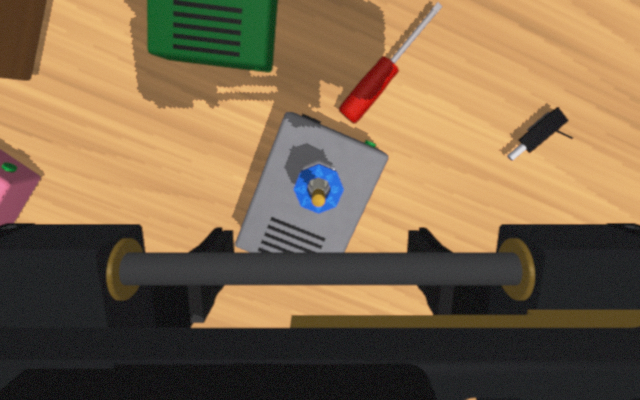

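The picture shows the grey pump with the blue ring at (319,189) and the brass filter top at (318,201). The green pump is at top left and the screwdriver at (390,70). The choice of grey is confirmed.

```bash
cat >> h.py <<'E'
def blobs(im,box=None):
    hsv=cv2.cvtColor(im,cv2.COLOR_RGB2HSV); out={}
    for n,lo,hi in(("brass",(12,140,90),(28,255,255)),("blue",(100,150,60),(125,255,255))):
        m=cv2.inRange(hsv,lo,hi)
        if box: 
            k=np.zeros_like(m);k[box[1]:box[3],box[0]:box[2]]=1;m*=k
        c,l,st,ce=cv2.connectedComponentsWithStats(m)
        out[n]=[(st[i].tolist(),ce[i].round(1).tolist()) for i in range(1,c) if st[i][4]>30]
    return out
E
python3 - <<'E'
from h import *
np.set_printoptions(precision=4,suppress=True)
im=cv2.cvtColor(cv2.imread("pics/w1.png"),cv2.COLOR_BGR2RGB)
b=blobs(im,(270,150,370,230));print(b)
for P in((.516,-.114,.13),(.516,-.114,.05),(.516,-.114,.082)): print(proj("wrist",P))
print(atz("wrist",(318.5,201),.13))
save(cv2.resize(im[150:230,270:370],None,fx=6,fy=6,interpolation=cv2.INTER_CUBIC),"w1c.png")
E
```

```text
{'brass': [([312, 190, 13, 16, 138], [317.9, 198.0])], 'blue': [([294, 164, 49, 49, 1214], [318.2, 187.2])]}
[319.3031 199.4807]
[319.529  179.3617]
[319.4522 186.1999]
[ 0.5173 -0.1141  0.13  ]
```

View pics/w1c.png

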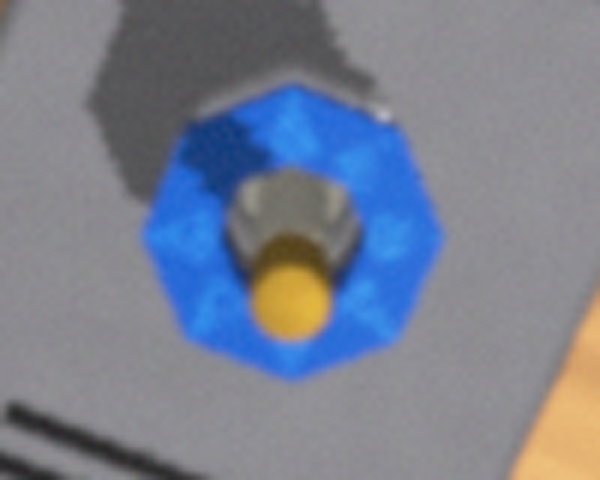

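```bash
python3 -m pendant '[[0,-0.18,1.5,0,0,0],[0,0,2.5,0,0,0],[0,0,2.4,0,0,0],[0,0,1.2,0,0,0],[0,0,0,0,0,0],[0,0,0,0,0,0],[0,0,0,0,0,0]]' 3.0
python3 - <<'E'
from h import *
np.set_printoptions(precision=4,suppress=True)
s=arm.get_obs(); print(s["eef_pos"],s["force"],s["t"])
im=arm.read_camera("wrist");save(im,"w2.png")
print(blobs(im))
T=np.array(s["eef_pos"])
for z in(.241-.077,.13,.09,.05): print(z,proj("wrist",(T[0],T[1],z)))
for n,z in(("ring",.082),("fitting",.05),("tube",.05),("teeth",.055)):
    for r in arm.pinpoint(n,"wrist")[:1]: print(n,r["p"],r["pixel"],atz("wrist",r["pixel"],z))
E
```

```text
t: 3.55
eef_pos: [0.5173, -0.1136, 0.2172]
ee_rot: [[-0.924, -0.383, 0.002], [-0.383, 0.924, 0.0], [-0.002, -0.001, -1.0]]
force: [1.0, 0.4, 0.1]
grip_width: 0.0317
finger_force: 0.0
[ 0.5173 -0.1136  0.2172] [1.042  0.359  0.0834] 3.55
{'brass': [([313, 215, 16, 24, 325], [320.3, 226.7]), ([229, 239, 16, 61, 502], [234.9, 269.3]), ([396, 239, 16, 61, 505], [405.1, 269.1]), ([157, 310, 399, 17, 5188], [371.4, 319.6])], 'blue': [([288, 180, 65, 61, 2002], [320.4, 208.0])]}
0.16399999999999998 [321.5022 259.7849]
0.13 [321.3268 233.9287]
0.09 [321.1851 213.0384]
0.05 [321.0844 198.1982]
ring 0.75 [322.4, 208.3] [ 0.5159 -0.1132  0.082 ]
fitting 0.7 [320.4, 197.9] [ 0.517  -0.1142  0.05  ]
tube 0.82 [319.1, 198.8] [ 0.5179 -0.1149  0.05  ]
teeth 0.8 [319.2, 200.6] [ 0.5179 -0.1147  0.055 ]
```

View pics/w2.png

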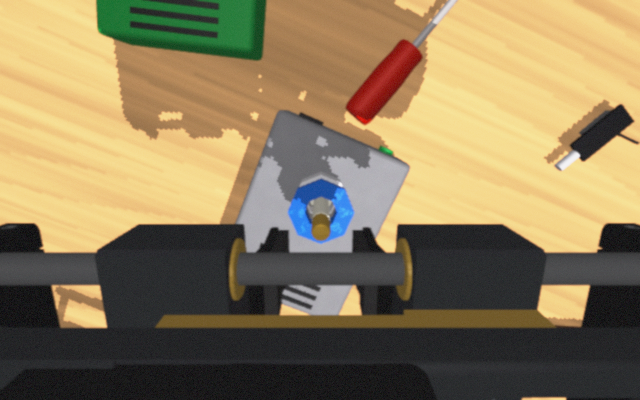

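The tube is centred between the fingers in column (tube 321, finger midpoint 320.5). It sits about 1.5 mm along tool +x (tube top at row 231, axis at 234). I'll correct that and descend.

```bash
python3 -m pendant '[[0.15,0,1.0,0,0,0],[0,0,1.5,0,0,0],[0,0,1.5,0,0,0],[0,0,0.7,0,0,0],[0,0,0,0,0,0],[0,0,0,0,0,0],[0,0,0,0,0,0]]' 2.0; python3 -c "
from h import *
s=arm.get_obs();print(s['eef_pos'],s['force'],s['moment'],s['t'])"; python3 -m pendant '[[0,0,0.1,0,0,0],[0,0,0.1,0,0,0],[0,0,0,0,0,0]]'
```

```text
t: 4.68
eef_pos: [0.5158, -0.1142, 0.1698]
ee_rot: [[-0.924, -0.383, 0.001], [-0.383, 0.924, 0.0], [-0.001, -0.0, -1.0]]
force: [-0.2, -0.3, -0.7]
grip_width: 0.0197
finger_force: 0.0
[ 0.51579714 -0.11415765  0.16977424] [-0.15525961 -0.27421098 -0.68139821] [ 0.01523481 -0.0719333   0.03019376] 4.675
t: 5.05
eef_pos: [0.5154, -0.1142, 0.1672]
ee_rot: [[-0.924, -0.383, -0.0], [-0.383, 0.924, -0.0], [0.0, 0.0, -1.0]]
force: [-0.1, -0.1, -0.4]
grip_width: 0.0201
finger_force: 0.0
```

```bash
python3 -m pendant '[[0,0,0.1,0,0,0],[0,0,0.1,0,0,0],[0,0,0.1,0,0,0],[0,0,0,0,0,0]]' | grep -E "^t|pos|^force"; python3 -m pendant '[[0,0,0.1,0,0,0],[0,0,0.1,0,0,0],[0,0,0,0,0,0]]' | grep -E "^t|pos|^force";  python3 -m pendant '[[0,0,0.1,0,0,0],[0,0,0.1,0,0,0],[0,0,0,0,0,0]]' | grep -E "^t|pos|^force"
```

```text
t: 5.55
eef_pos: [0.5154, -0.1142, 0.1641]
force: [0.3, -1.1, -0.4]
t: 5.92
eef_pos: [0.5154, -0.1142, 0.1622]
force: [-0.7, 0.8, 0.0]
t: 6.3
eef_pos: [0.5155, -0.1142, 0.1604]
force: [0.1, -0.4, 1.8]
```

```bash
python3 -m pendant '[[0,0,0.1,0,0,0],[0,0,0.1,0,0,0],[0,0,0,0,0,0]]' | grep -E "^t|pos|^force"; python3 -m pendant '[[0,0,0.1,0,0,0],[0,0,0,0,0,0]]' | grep -E "^t|pos|^force";  python3 -m pendant '[[0,0,0.1,0,0,0],[0,0,0,0,0,0]]' | grep -E "^t|pos|^force"
```

```text
t: 6.68
eef_pos: [0.5155, -0.1142, 0.1584]
force: [-0.3, 1.4, 5.4]
t: 6.92
eef_pos: [0.5155, -0.1142, 0.1574]
force: [-1.5, 0.8, 5.2]
t: 7.18
eef_pos: [0.5156, -0.1142, 0.1565]
force: [-1.9, 0.6, 6.5]
```

```bash
python3 -m pendant '[[0,0,0.1,0,0,0],[0,0,0,0,0,0]]' | grep -E "^t|pos|^force"; python3 -m pendant '[[0,0,0.05,0,0,0],[0,0,0,0,0,0]]' | grep -E "^t|pos|^force";  python3 -m pendant '[[0,0,0.05,0,0,0],[0,0,0,0,0,0]]' | grep -E "^t|pos|^force"
```

```text
t: 7.42
eef_pos: [0.5155, -0.1142, 0.1556]
force: [-1.3, 1.9, 7.3]
t: 7.68
eef_pos: [0.5156, -0.1142, 0.1552]
force: [-2.3, 1.1, 6.5]
t: 7.92
eef_pos: [0.5156, -0.1142, 0.1547]
force: [-2.1, 1.1, 7.7]
```

```bash
python3 -m pendant '[[0,0,0.05,0,0,0],[0,0,0,0,0,0]]' | grep -E "^t|pos|^force"; python3 -m pendant '[[0,0,0.03,0,0,0],[0,0,0,0,0,0]]' | grep -E "^t|pos|^force"
```

```text
t: 8.18
eef_pos: [0.5155, -0.1142, 0.1543]
force: [-2.9, 0.6, 7.6]
t: 8.43
eef_pos: [0.5156, -0.1142, 0.154]
force: [-2.0, 0.8, 8.4]
```

```bash
python3 -m pendant '[[0,0,0.03,0,0,0],[0,0,0,0,0,0]]' | grep -E "^t|pos|^force"
```

```text
t: 8.68
eef_pos: [0.5155, -0.1142, 0.1538]
force: [-3.1, 1.9, 7.4]
```

```bash
python3 -m pendant '[[0,0,0.04,0,0,0],[0,0,0,0,0,0]]' | grep -E "^t|pos|^force"; python3 -m pendant '[[0,0,0.03,0,0,0],[0,0,0,0,0,0]]' | grep -E "^t|pos|^force"
```

```text
t: 8.93
eef_pos: [0.5156, -0.1142, 0.1534]
force: [-2.8, 1.0, 8.3]
t: 9.18
eef_pos: [0.5156, -0.1142, 0.1533]
force: [-3.1, 1.4, 9.2]
```

```bash
python3 -m pendant '[[0,0,0.03,0,0,0],[0,0,0,0,0,0]]' | grep -E "^t|pos|^force"
```

```text
t: 9.43
eef_pos: [0.5156, -0.1142, 0.1534]
force: [-3.5, 0.3, 12.1]
```

The end stop is felt at TCP z 0.1533, at about 12 N. I'll keep pressing and close on the stem.

```bash
python3 -m pendant '[[0,0,0,0,0,0],[0,0,0,0,0,0],[0,0,0,0,0,0],[0,0,0,0,0,0]]' 0.8
```

```text
t: 9.93
eef_pos: [0.5166, -0.1143, 0.1533]
ee_rot: [[-0.924, -0.383, 0.003], [-0.383, 0.924, -0.001], [-0.003, -0.002, -1.0]]
force: [-2.8, 0.9, 8.0]
grip_width: 0.0104
finger_force: 31.5
```

```bash
python3 -m pendant '[[0,0,-0.2,0,0,0],[0,0,-0.2,0,0,0],[0,0,-0.3,0,0,0]]' | grep -vE "rot"; python3 -m pendant '[[0,0,-0.4,0,0,0],[0,0,-0.6,0,0,0],[0,0,-0.8,0,0,0],[0,0,0,0,0,0]]'
```

```text
t: 10.3
eef_pos: [0.5161, -0.1142, 0.1591]
force: [2.2, 0.1, -2.0]
grip_width: 0.0102
finger_force: 30.0
t: 10.8
eef_pos: [0.5153, -0.1142, 0.1778]
ee_rot: [[-0.924, -0.383, 0.0], [-0.383, 0.924, 0.0], [-0.0, -0.0, -1.0]]
force: [0.3, 0.5, -0.5]
grip_width: 0.0105
finger_force: 30.0
```

```bash
python3 -m pendant '[[0,0,-1,0,0,0],[0,0,-1.7,0,0,0],[-0.8,1.1,-2,0,0,0],[-2,2.8,-1.7,0,0,0],[-2.6,3.7,-0.8,0,0,0],[-2.6,3.7,0,0,0,0],[-2.6,3.6,0,0,0,0],[-2.6,3.6,0,0,0,0]]' |grep -E "^t|pos"; python3 -m pendant '[[-2.2,3,0,0,0,0],[-1.2,1.7,0,0,0,0],[-0.5,0.7,0,0,0,0],[0,0,0,0,0,0],[0,0,0,0,0,0]]'
python3 - <<'E'
from h import *
np.set_printoptions(precision=4,suppress=True)
s=arm.get_obs(); T=np.array(s["eef_pos"]);print(T)
im=arm.read_camera("wrist");save(im,"w3.png")
for z in(.147,.024,.01): print(z,proj("wrist",(T[0],T[1],z)))
for n,z in(("block_hole0",.024),("spare",.01),("block",.0),("tube",T[2]-.1033)):
    for r in arm.pinpoint(n,"wrist")[:2]: print(n,r["p"],r["pixel"],atz("wrist",r["pixel"],z))
E
```

```text
t: 11.8
eef_pos: [0.5664, 0.1085, 0.2497]
t: 12.42
eef_pos: [0.5817, 0.171, 0.2493]
ee_rot: [[-0.924, -0.382, -0.0], [-0.382, 0.924, -0.0], [0.001, -0.0, -1.0]]
force: [-0.1, 0.0, 0.1]
grip_width: 0.0105
finger_force: 30.0
[0.5817 0.171  0.2493]
0.147 [321.3284 225.1534]
0.024 [320.9472 183.2642]
0.01 [320.9209 180.3713]
block_hole0 0.8 [321.9, 193.1] [0.5903 0.1756 0.024 ]
spare 0.58 [406.5, 195.5] [0.5636 0.2555 0.01  ]
block 0.74 [366.2, 191.4] [0.5767 0.2192 0.    ]
tube 0.77 [319.6, 224.6] [0.5823 0.1706 0.146 ]
```

View pics/w3.png

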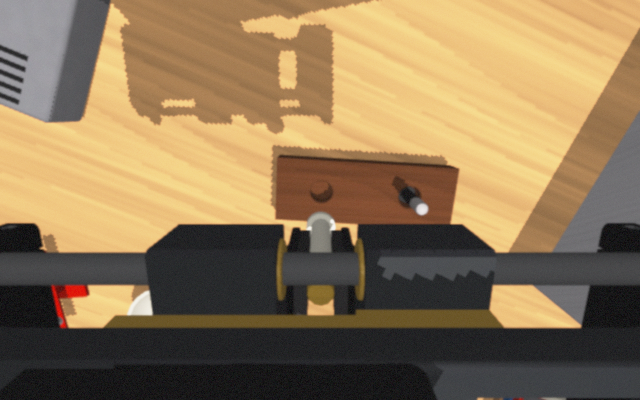

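The empty hole shows at (320.5,191) and the spare at (415,203). The tube is held upright with its foot at (320,220). I need about −8 mm along tool x; then I'll lower partway and look again.

```bash
python3 -m pendant '[[-0.4,0,1,0,0,0],[-0.4,0,2,0,0,0],[0,0,2.5,0,0,0],[0,0,1.7,0,0,0],[0,0,0.7,0,0,0],[0,0,0,0,0,0],[0,0,0,0,0,0]]'
python3 - <<'E'
from h import *
np.set_printoptions(precision=4,suppress=True)
s=arm.get_obs(); T=np.array(s["eef_pos"]);print(T)
im=arm.read_camera("wrist");save(im,"w4.png")
save(cv2.resize(im[150:270,240:440],None,fx=4,fy=4,interpolation=cv2.INTER_CUBIC),"w4c.png")
zf=T[2]-.1033
for z in(zf,.024): print(z,proj("wrist",(T[0],T[1],z)))
for n,z in(("block_hole0",.024),("spare",.01),("block",.0),("tube",zf)):
    for r in arm.pinpoint(n,"wrist")[:2]: print(n,r["p"],r["pixel"],atz("wrist",r["pixel"],z))
im=arm.read_camera("scene");save(im,"s2.png")
for n,z in(("block_hole0",.024),("tube",zf)):
    for r in arm.pinpoint(n,"scene")[:2]: print(n,r["p"],r["pixel"],atz("scene",r["pixel"],z))
im=arm.read_camera("top")
for n,z in(("block_hole0",.024),("tube",zf)):
    for r in arm.pinpoint(n,"top")[:2]: print(n,r["p"],r["pixel"],atz("top",r["pixel"],z))
E
```

```text
t: 13.55
eef_pos: [0.5899, 0.1754, 0.1711]
ee_rot: [[-0.924, -0.383, 0.002], [-0.383, 0.924, 0.001], [-0.002, 0.0, -1.0]]
force: [-0.0, -0.1, -0.2]
grip_width: 0.0101
finger_force: 30.0
[0.5899 0.1754 0.1711]
0.06780340994350706 [321.2288 224.3515]
0.024 [321.059  204.8834]
block_hole0 0.67 [318.3, 204.5] [0.5903 0.1734 0.024 ]
spare 0.77 [430.1, 207.9] [0.5635 0.2547 0.01  ]
spare 0.34 [322.4, 225.0] [0.6077 0.184  0.01  ]
block 0.82 [374.2, 197.7] [0.5741 0.2142 0.    ]
tube 0.59 [318.3, 224.3] [0.59   0.1735 0.0678]
block_hole0 0.71 [427.0, 191.7] [0.5821 0.1722 0.024 ]
tube 0.63 [432.5, 181.2] [0.5887 0.1745 0.0678]
block_hole0 0.62 [198.7, 208.9] [0.5868 0.1799 0.024 ]
tube 0.35 [239.9, 131.1] [0.7638 0.0673 0.0678]
```

View pics/w4c.png

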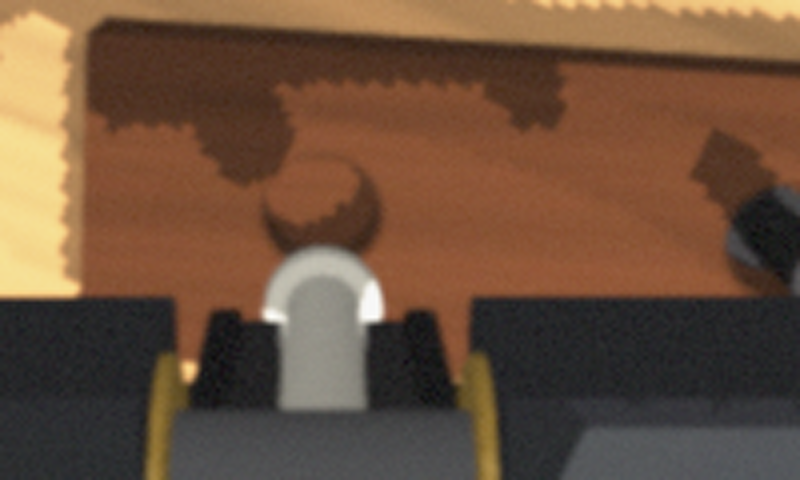

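The hole centre is at about (320.5,202.5) and the foot at about (321,226), so roughly 2 mm along tool +x is needed and −0.5 mm along y. I'll correct, lower and recheck.

```bash
python3 -m pendant '[[0.2,-0.05,0.5,0,0,0],[0,0,1,0,0,0],[0,0,1,0,0,0],[0,0,0.5,0,0,0],[0,0,0,0,0,0],[0,0,0,0,0,0]]'
python3 - <<'E'
from h import *
np.set_printoptions(precision=4,suppress=True)
s=arm.get_obs(); T=np.array(s["eef_pos"]);print(T)
im=arm.read_camera("wrist")
b=arm.read_camera("scene"); u,v=proj("scene",(T[0],T[1],.03)).astype(int); print(u,v)
A=cv2.resize(im[170:270,265:385],None,fx=4.8,fy=4.8,interpolation=cv2.INTER_CUBIC)
B=cv2.resize(b[v-30:v+30,u-16:u+16],(256,480),interpolation=cv2.INTER_CUBIC)
save(np.hstack([A[:480],B])[:, :800],"w5c.png")
zf=T[2]-.1033
for z in(zf,.024): print(z,proj("wrist",(T[0],T[1],z)),proj("scene",(T[0],T[1],z)))
E
```

```text
t: 14.85
eef_pos: [0.5879, 0.174, 0.1404]
ee_rot: [[-0.924, -0.383, 0.001], [-0.383, 0.924, 0.0], [-0.001, -0.0, -1.0]]
force: [-0.0, -0.2, -1.5]
grip_width: 0.0105
finger_force: 30.0
[0.5879 0.174  0.1404]
429 191
0.03707598917252025 [321.2164 224.4207] [429.8228 189.6801]
0.024 [321.1606 217.8402] [428.864  193.2557]
```

View pics/w5c.png

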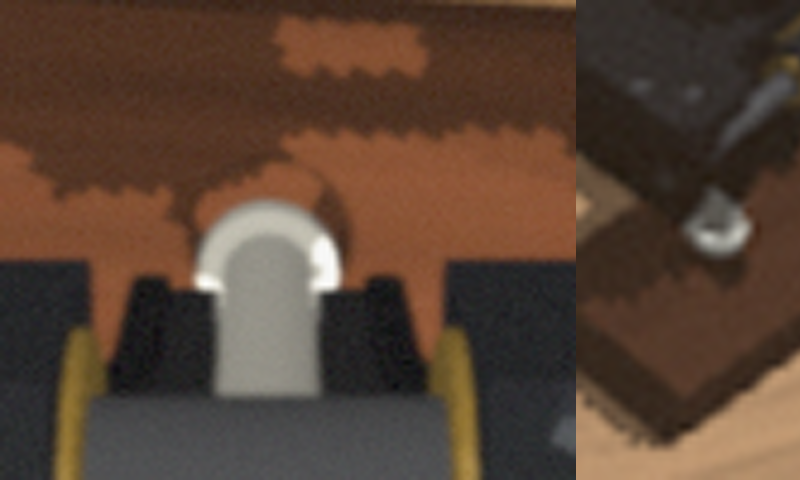

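The foot (crop (268,270)), projected down to the mouth, falls at (268,239). The hole centre is at about (266,239), so it is aligned. I'll lower while watching the force.

```bash
python3 -m pendant '[[0,-0.03,0.5,0,0,0],[0,0,0.5,0,0,0],[0,0,0.25,0,0,0],[0,0,0.15,0,0,0],[0,0,0,0,0,0]]'|grep -E "^t|pos|^force"; python3 -m pendant '[[0,0,0.15,0,0,0],[0,0,0.15,0,0,0],[0,0,0,0,0,0]]'|grep -E "^t|pos|^force"
```

```text
t: 15.58
eef_pos: [0.5878, 0.1737, 0.126]
force: [0.6, 0.2, -1.3]
t: 15.95
eef_pos: [0.5877, 0.1736, 0.123]
force: [0.4, -0.4, -0.6]
```

```bash
python3 -m pendant '[[0,0,0.2,0,0,0],[0,0,0.2,0,0,0],[0,0,0,0,0,0]]'|grep -E "^t|pos|^force"
```

```text
t: 16.32
eef_pos: [0.5877, 0.1736, 0.1189]
force: [-0.4, 0.9, -1.3]
```

```bash
python3 -m pendant '[[0,0,0.15,0,0,0],[0,0,0.15,0,0,0],[0,0,0,0,0,0]]'|grep -E "^t|pos|^force"; python3 -m pendant '[[0,0,0.1,0,0,0],[0,0,0,0,0,0]]'|grep -E "^t|pos|^force"
```

```text
t: 16.7
eef_pos: [0.5877, 0.1736, 0.1159]
force: [-0.0, 0.5, -0.4]
t: 16.95
eef_pos: [0.5878, 0.1736, 0.1151]
force: [0.7, -1.0, -0.8]
```

```bash
python3 -m pendant '[[0,0,0.1,0,0,0],[0,0,0,0,0,0]]'|grep -E "^t|pos|^force"
```

```text
t: 17.2
eef_pos: [0.5878, 0.1736, 0.1141]
force: [-0.4, 0.2, -1.5]
```

```bash
python3 -m pendant '[[0,0,0.06,0,0,0],[0,0,0,0,0,0]]'|grep -E "^t|pos|^force"; python3 -m pendant '[[0,0,0.05,0,0,0],[0,0,0,0,0,0]]'|grep -E "^t|pos|^force"
```

```text
t: 17.45
eef_pos: [0.5878, 0.1736, 0.1135]
force: [-1.0, -0.5, -0.6]
t: 17.7
eef_pos: [0.5879, 0.1737, 0.1134]
force: [-1.4, 0.0, 2.3]
```

```bash
python3 -m pendant '[[0,0,0.05,0,0,0],[0,0,0,0,0,0]]'|grep -E "^t|pos|^force"
```

```text
t: 17.95
eef_pos: [0.5879, 0.1737, 0.1134]
force: [-1.3, 0.8, 4.8]
```

The floor was reached at TCP z 0.1134, as predicted. I'll let go and withdraw straight up.

```bash
python3 -m pendant '[[0,0,0,0,0,0],[0,0,0,0,0,0],[0,0,0,0,0,0],[0,0,0,0,0,0],[0,0,0,0,0,0]]' 3.0; python3 -m pendant '[[0,0,-0.5,0,0,0],[0,0,-1.5,0,0,0],[0,0,-2.5,0,0,0],[0,0,-2.5,0,0,0],[0,0,-2.5,0,0,0],[0,0,-1,0,0,0],[0,0,0,0,0,0],[0,0,0,0,0,0]]'
python3 - <<'E'
from h import *
s=arm.get_obs(); T=np.array(s["eef_pos"]);print(T)
im=arm.read_camera("wrist");b=arm.read_camera("scene")
A=im[140:260,230:450]; B=b[140:230,380:490]
save(np.hstack([cv2.resize(A,(440,480)),cv2.resize(B,(360,480))]),"w6.png")
E
```

```text
t: 18.58
eef_pos: [0.5878, 0.1736, 0.1125]
ee_rot: [[-0.924, -0.383, -0.0], [-0.383, 0.924, -0.0], [0.0, -0.0, -1.0]]
force: [0.4, 0.3, -0.1]
grip_width: 0.0298
finger_force: 0.0
t: 19.58
eef_pos: [0.5873, 0.1734, 0.2165]
ee_rot: [[-0.924, -0.383, -0.002], [-0.383, 0.924, -0.001], [0.002, 0.0, -1.0]]
force: [0.4, -0.8, -0.6]
grip_width: 0.0299
finger_force: 0.0
[0.58728131 0.17342826 0.21650316]
```

View pics/w6.png

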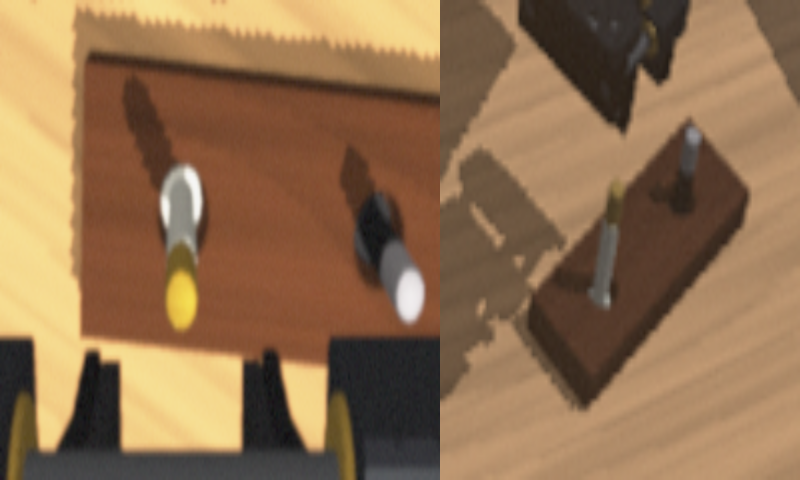

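The tube stands upright in the hole (left crop (182,200), brass top (181,300)) and the spare is in place. I'll check the top's height numerically: about 0.090 m if seated.

```bash
python3 - <<'E'
from h import *
np.set_printoptions(precision=4,suppress=True)
print(tri([ray("wrist",(320.5,214.5)),ray("scene",(433.8,175.5))]), atz("wrist",(320.5,214.5),.09))
for P in((.588,.1737,.09),(.588,.1737,.104)): print(proj("wrist",P),proj("scene",P))
E
```

```text
[0.5887 0.1736 0.0875] [0.5879 0.1731 0.09  ]
[321.218  214.9249] [433.7813 174.5431]
[321.274  221.4283] [434.9127 170.3196]
```

The top is at 0.0875–0.09 m, so the tube is seated and upright. I'm handing in.

```bash
python3 -c "
from cell import arm
print(arm.sign_off())"
```

```text
the job is handed in; nothing more can be done
None
```

The white tube is out of the fitting and standing upright and released in the empty hole of the drying block, and I've handed the job in (no verdict came back) at about 20 s of the 61 s allowed.

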